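# Set the vial-tray stop to its gauge mark with the thumbwheel

### The job

Set the stop of the vial-tray fixture: roll the knurled thumbwheel under a fingertip until the gap in front of the tray has closed so far that the stop's orange pointer is in line with the red gauge mark, then take the finger away. Move the stop only by rolling the wheel: do not push the stop or the red mark, and leave the bottle, the beaker and the two loose vials where they stand.

Things in the scene. Friction and masses are not known exactly. Their poses are not given: they have to be found in the camera images.
- fixture: Aluminium base plate 130 x 280 x 16 mm (x, y, z), bolted down; origin: centre of its underside; yaw within 20 deg. At its -y end a sprung grey head carries the wheel and the stop; at its +y end is a fixed black tray of small blue-capped vials, x = -38 to 38, y = 14 to 132 mm, 63 mm high. White scale on the +x side, lines every 5 mm
- head: Grey head, 76 x 64 mm (x, y), cheeks 58 mm above the bench, 24 mm apart; between them the knurled steel wheel: axis along y, radius 24, 18 mm wide, top 72 mm above the bench, four yellow ribs. Origin: wheel centre, x = 0, y = -105, z = 48 mm in the fixture. Driven by friction. Pressed, the head yields up to 6 mm: 3 N at first, 1.5 N more per mm; 3 to 5 mm is right. Springs back
- wheel (a joint): Wheel angle (rad), 0 at the start. It grows, and the gap closes, when the wheel's top is moved towards the fixture's -x (towards the robot); the other way opens the gap. A finger dragged across the top turns it by about drag length / 24 mm. Turning takes about 0.05 N m; it stays where it is left
- stop: Blue stop block with an orange centre line on top, 70 x 20 x 36 mm (x, y, z), top 60.5 mm above the bench; origin: centre of its underside, at y = -35 mm in the fixture at the start. It rides on the head (dips with it). The wheel drives it by a screw: 3.2 mm along the fixture's +y (towards the tray) per rad, 36 mm at most
- pointer_tip (a point): Tip of the stop's orange pointer, a blade 6 mm wide along y; the point is on its centre line at the top, 47 mm to +x of the stop's middle, 31.5 mm above the bench; axes as the fixture's. Moves with the stop
- gauge_tip (a point): Tip of the red gauge mark, a blade 6 mm wide along y on a red clip at the plate's +x edge; point on its centre line at the top, 31.5 mm above the bench; axes as the fixture's. Set 12 to 30 mm to +y of the pointer's start. In line means equal y in the fixture's frame; the tips are then 1 mm apart in x
- bottle: Loose amber bottle, 60 mm diameter, 130 mm high, near the tray end; origin at the centre of its foot
- vial_a: Loose amber vial, 28 mm diameter, 58 mm high, on the robot's side of the fixture; origin at the centre of its foot
- vial_b: A second loose vial like vial_a
- beaker: Loose glass beaker, 66 mm diameter, 70 mm high, beyond the wheel end; origin at the centre of its foot

How it is judged:
By the outcome, as a careful person would: the job done as asked, in the order asked, and still so for the second after the job is handed in, with the robot touching nothing.
It also fails if it takes over 61 s, if anything falls off the work surface, if the arm or the gripper's body presses on something with over 40 N, if the wrist force passes 120 N, or if a joint passes its speed limit or range.

### The arm

A 6-joint arm with a two-finger parallel gripper is mounted at the origin on the work surface. World frame = base frame: x ahead of the robot, y to its left, z up, the work surface at z = 0. Lengths are in m, angles in rad, forces in N, time in s.
With the tool pointing down it reaches from about 0.325 to 1 m from the base axis. Payload 5.1 kg.
Tool frame: the origin (TCP) lies at the very end of the fingers, on their centre line; the grasp point (between the pads) lies 19 mm behind it; y points along the fingers, x is the direction in which the jaws open and shut, and the axes are right-handed (so a half turn about y gives the same grasp; the last joint's range is limited). The gripper opens to 85 mm and grips with 20 to 120 N. Pads are 22 mm wide; open, the fingers measure 114 mm over their backs; the gripper's body (76 mm by 85 mm) begins 54 mm behind the grasp point. The pads swing forward as they close: fully open they stand 13 mm farther back than shut.
Start: joints at [-1.253, 0.124, 1.65, -0, 1.367, -0.083], TCP at [0.254, -0.598, 0.231] pointing down, gripper open.
Joint ranges: [-2.61, 2.61], [-1.02, 2.33], [0.03, 2.71], [-1.35, 4.49], [0.32, 2.68], [-2.91, 2.91]. Speed limits (rad/s): [2.57, 2.57, 3.14, 3.14, 3.14, 3.14].

### API

Orientations are given as a 3x3 rotation matrix whose columns are the frame's x, y, z axes.
In Python, from workcell import * gives the robot as it stands.
- The arm moves only by the tool step_arm, never from a script. Its argument "deltas" is a list of rows, each an object of numbers: "hand": the closure, from -1 (fully open) to 1 (shut); "x", "y", "z": the shift along the world's x, y, z in cm; "yaw": the turn about the world's z in rad. In form: [{"hand": .., "x": .., "y": .., "z": .., "yaw": ..}, ...]. A call has exactly 5 rows; each row is the pose to reach, as a shift and turn from the pose commanded when the call began; what a row does not reach only later rows make up. A row lasts 1/12 s, in which the tool goes at most 41.7 mm and 7.16 degrees, less where a joint would pass 70% of its speed; a pose out of reach is approached as far as the arm can. A call with a gripper value outside its range is refused whole. The fingers move at their own pace and stop on an object; the grip force is fixed at half the most. Time passes only in rows, so rows that repeat a pose let the fingers close, or fill a call up. It gives the time, the measured TCP pose, the force and the opening at its end, in the units of the state.
- state(): the state, without advancing time (a new reading comes with each control period).
- grab_frame(name): name is "scene" or "top" or "wrist"; returns a dict with "color" (480x640x3 uint8, red, green, blue), "fx", "fy", "cx", "cy" (pixels), "R" (3x3) and "t" (3): a world point X has camera coordinates R X + t. Camera axes: x right, y down, z forward; pixel columns grow to the right and rows downward; lengths in m; the calibration is good to about 2 mm. A picture is of the moment at which its call begins. There is no depth.
- finish_job(): hands the job in, once; it reports no verdict.
The state is a dict: "time": time; "joint_positions": joint angles; "qvel": joint speeds; "effort": joint torques, N m; "tcp_pos": TCP position; "tool_rot": TCP orientation; "force": force on the tool from outside, world axes, zero at the start; "wrist_torque": the same for the moment, N m; "width": finger opening in m.
Only numpy, scipy, OpenCV 4.12 (cv2) and the standard library are available. Lean on these libraries where they do the work, as an engineer would, in place of code of your own. Each camera call takes 0.05 s, during which the arm holds its last target.

## Working session

There is one attempt and no reset: what is moved stays moved. The work goes in short steps, Python scripts to look and compute and a tool call to move; the robot and the scene stay as the last step left them, time stands still between calls to the robot, and variables do not carry over. Pictures are saved under pics/ and viewed, and the job is handed in when it is done.

Besides the shell and the picture viewer there is one more tool, called after "Request:" as name([rows], argument=value, ...), one row to a line, values as JSON. step_arm: Moves the arm, as the interface text tells. Its arguments: {"type":"object","properties":{"deltas":{"type":"array","items":{"type":"object","properties":{"hand":{"type":"number"},"x":{"type":"number"},"y":{"type":"number"},"z":{"type":"number"},"yaw":{"type":"number"}}}}},"required":["deltas"]}

```bash
mkdir -p pics; ls; cat > h.py <<'E'
from workcell import *
import numpy as np, cv2, pickle
def snap(name,fn):
    f=grab_frame(name); cv2.imwrite(f'pics/{fn}.png',cv2.cvtColor(f['color'],cv2.COLOR_RGB2BGR)); pickle.dump(f,open(f'pics/{fn}.pkl','wb')); return f
def load(fn): return pickle.load(open(f'pics/{fn}.pkl','rb'))
def crop(fn,u0,v0,u1,v1,s,out):
    im=cv2.imread(f'pics/{fn}.png')[v0:v1,u0:u1]; cv2.imwrite(f'pics/{out}.png',cv2.resize(im,None,fx=s,fy=s,interpolation=cv2.INTER_CUBIC))
def ray(f,u,v):
    R=np.array(f['R']);t=np.array(f['t']); d=R.T@np.array([(u-f['cx'])/f['fx'],(v-f['cy'])/f['fy'],1]); return -R.T@t,d
def onz(f,u,v,z):
    c,d=ray(f,u,v); return c+d*(z-c[2])/d[2]
def tri(*obs):
    A=np.zeros((3,3));b=np.zeros(3)
    for f,u,v in obs:
        c,d=ray(f,u,v); d=d/np.linalg.norm(d); P=np.eye(3)-np.outer(d,d); A+=P;b+=P@c
    return np.linalg.solve(A,b)
def proj(f,X):
    p=np.array(f['R'])@np.array(X)+np.array(f['t']); return p[0]/p[2]*f['fx']+f['cx'],p[1]/p[2]*f['fy']+f['cy']
E
python3 - <<'E'
from h import *
for n in ['scene','top','wrist']:
    f=snap(n,n+'0'); print(n,f['fx'],-np.array(f['R']).T@np.array(f['t']))
print(state())
E
```

```text
pics
scene 616.7588340002532 [1.16820384 0.18141843 0.95458426]
top 460.1295536757215 [0.46973778 0.05702475 0.94085665]
wrist 399.5817617071343 [ 0.3311466  -0.56476843  0.37208159]
{'time': 0.15, 'joint_positions': array([-1.25259215e+00,  1.24387984e-01,  1.65137366e+00, -1.29587065e-05,
        1.36752273e+00, -8.26207219e-02]), 'qvel': array([ 0.00057242, -0.00218452, -0.00409366,  0.000294  ,  0.00259291,
       -0.00050247]), 'effort': array([ 5.66232211e-05, -4.24227226e+01, -3.66014314e+01, -4.55634267e-05,
        4.67158301e-03, -3.62230608e-06]), 'tcp_pos': array([ 0.25342072, -0.5980354 ,  0.23030636]), 'tool_rot': array([[ 3.90179954e-01, -5.41328305e-04,  9.20738459e-01],
       [-9.20737073e-01,  1.60282182e-03,  3.90180309e-01],
       [-1.68699534e-03, -9.99998569e-01,  1.26967905e-04]]), 'force': array([-0.04199245,  0.18547913, -0.11923558]), 'wrist_torque': array([-0.0014421 ,  0.02560373, -0.04751391]), 'width': 0.08554354916317293}
```

View pics/scene0.png

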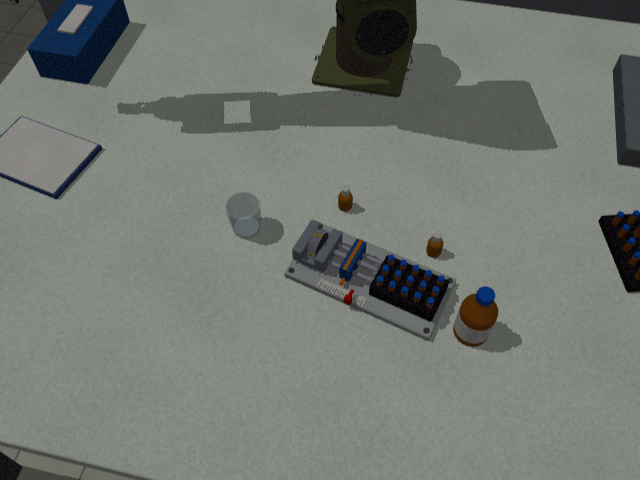

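View pics/top0.png

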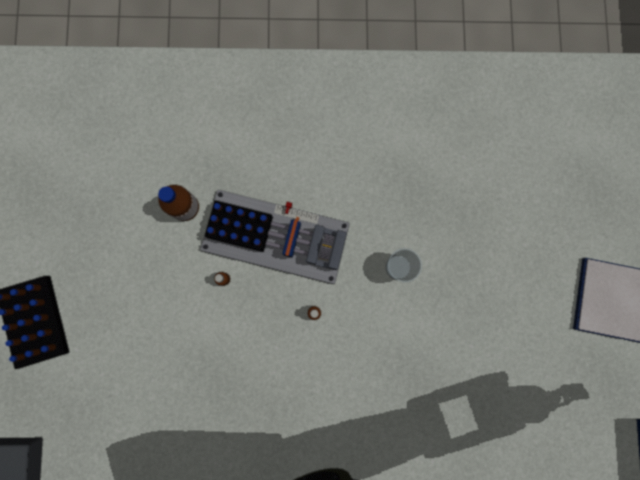

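View pics/wrist0.png

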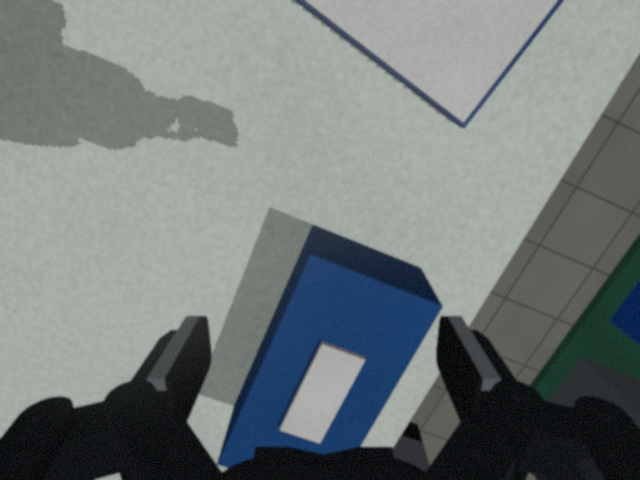

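```bash
python3 - <<'E'
from h import *
crop('scene0',270,170,510,350,3.3,'sc');crop('top0',190,170,370,300,4.4,'tc')
E
```

```text
(no output)
```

View pics/sc.png

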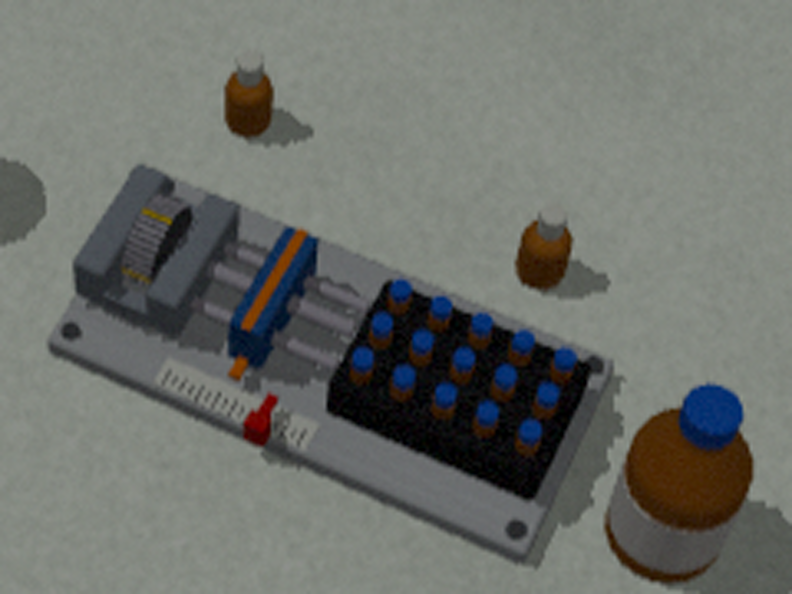

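View pics/tc.png

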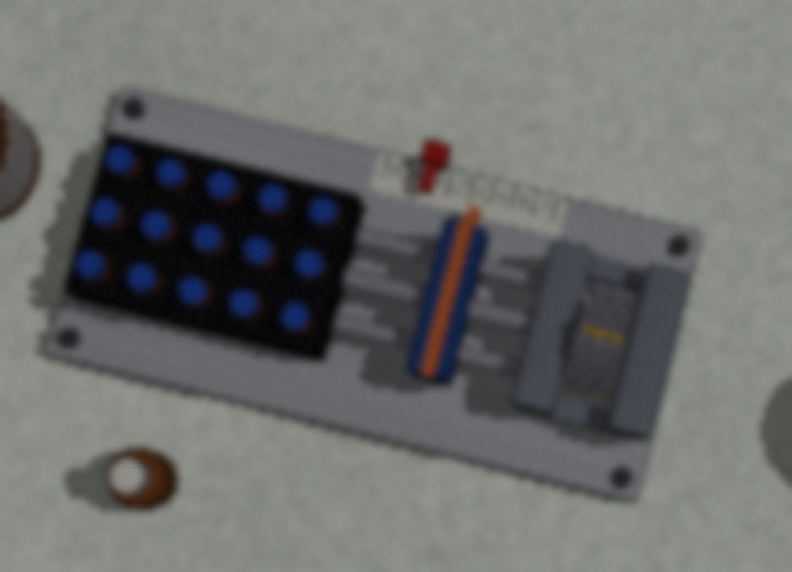

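```bash
python3 - <<'E'
from h import *
s=load('scene0');t=load('top0')
S=lambda u,v:(s,270+u/3.3,170+v/3.3); T=lambda u,v:(t,190+u/4.4,170+v/4.4)
B=[onz(*T(u,v),.016) for u,v in [(133,108),(68,338),(678,245),(620,477)]]
for b in B: print(b)
c=np.mean(B,0); d=(B[0]+B[1]-B[2]-B[3])/2; yaw=np.arctan2(-d[0],d[1]); print('c',c,yaw,np.linalg.norm(d))
for q in [(70,330),(516,529),(597,365)]: print('scene',onz(*S(*q),.016))
print('tri',tri(S(70,330),T(678,245)),tri(S(516,529),T(133,108)),tri(S(597,365),T(68,338)))
Rz=np.array([[np.cos(yaw),-np.sin(yaw)],[np.sin(yaw),np.cos(yaw)]])
fx=lambda X:(Rz.T@(X[:2]-c[:2])*1000).round(1)
print('ptr top',fx(onz(*T(474,212),.0315)),'gauge',fx(onz(*T(427,186),.0315)))
print('ptr sc',fx(onz(*S(237,372),.0315)),'gauge',fx(onz(*S(272,398),.0315)))
print('wheel world',c[:2]+Rz@[0,-.105])
print('wheel tri',tri(T(602,333),S(160,212)))
print('wheel top', fx(onz(*T(602,333),.072)), fx(onz(*S(160,212),.072)))
for n,z,q in [('va',.058,T(128,475)),]: print(n,onz(*q,z))
print('va',onz(*S(551,215),.058),'vb',onz(*S(250,65),.058))
E
```

```text
[0.67449956 0.23783852 0.016     ]
[0.56764426 0.26507645 0.016     ]
[ 0.61047016 -0.01392583  0.016     ]
[0.50348701 0.01364211 0.016     ]
c [0.58902525 0.12565781 0.016     ] -0.24943824261350442 0.25963471326589543
scene [ 0.61009761 -0.01311053  0.016     ]
scene [0.67436558 0.23912631 0.016     ]
scene [0.56768017 0.26830538 0.016     ]
tri [ 0.61033988 -0.01347463  0.01632683] [0.67444465 0.2385092  0.01584199] [0.56751483 0.26686761 0.01501602]
ptr top [ 44.5 -35.8] gauge [ 50.8 -12.2]
ptr sc [ 45.2 -32.9] gauge [50.9 -9.6]
wheel world [0.56310499 0.02390743]
wheel tri [0.56301265 0.02512436 0.07448953]
wheel top [   0.5 -105.2] [  -2.5 -103.4]
va [0.50361646 0.22846002 0.058     ]
va [0.50587201 0.22958196 0.058     ] vb [0.44018949 0.04962767 0.058     ]
```

Request:
step_arm([
  {"hand": 1,"x": 1.55,"y": 3.1,"z": 0,"yaw": -0.0325},
  {"hand": 1,"x": 3.1,"y": 6.2,"z": 0,"yaw": -0.065},
  {"hand": 1,"x": 4.65,"y": 9.3,"z": 0,"yaw": -0.0975},
  {"hand": 1,"x": 6.2,"y": 12.4,"z": 0,"yaw": -0.13},
  {"hand": 1,"x": 7.75,"y": 15.5,"z": 0,"yaw": -0.1625},
])

```text
time: 0.57
tcp_pos: [0.3313, -0.4419, 0.2308]
tool_rot: [[0.234, -0.0, 0.972], [-0.972, 0.001, 0.234], [-0.001, -1.0, -0.0]]
force: [1.2, 0.3, 0.8]
width: 0.0258
```

Request:
step_arm([
  {"hand": 1,"x": 1.55,"y": 3.1,"z": 0,"yaw": -0.0325},
  {"hand": 1,"x": 3.1,"y": 6.2,"z": 0,"yaw": -0.065},
  {"hand": 1,"x": 4.65,"y": 9.3,"z": 0,"yaw": -0.0975},
  {"hand": 1,"x": 6.2,"y": 12.4,"z": 0,"yaw": -0.13},
  {"hand": 1,"x": 7.75,"y": 15.5,"z": 0,"yaw": -0.1625},
])

```text
time: 0.98
tcp_pos: [0.4088, -0.2868, 0.2311]
tool_rot: [[0.074, -0.0, 0.997], [-0.997, 0.0, 0.074], [-0.0, -1.0, -0.0]]
force: [1.0, -0.1, 0.4]
width: 0.0001
```

Request:
step_arm([
  {"hand": 1,"x": 1.55,"y": 3.1,"z": 0,"yaw": -0.0325},
  {"hand": 1,"x": 3.1,"y": 6.2,"z": 0,"yaw": -0.065},
  {"hand": 1,"x": 4.65,"y": 9.3,"z": 0,"yaw": -0.0975},
  {"hand": 1,"x": 6.2,"y": 12.4,"z": 0,"yaw": -0.13},
  {"hand": 1,"x": 7.75,"y": 15.5,"z": 0,"yaw": -0.1625},
])

```text
time: 1.4
tcp_pos: [0.4863, -0.1318, 0.2311]
tool_rot: [[-0.088, -0.0, 0.996], [-0.996, 0.0, -0.088], [0.0, -1.0, -0.0]]
force: [1.2, 0.0, 0.4]
width: 0.0001
```

Request:
step_arm([
  {"hand": 1,"x": 1.55,"y": 3.1,"z": 0,"yaw": -0.0325},
  {"hand": 1,"x": 3.1,"y": 6.2,"z": 0,"yaw": -0.065},
  {"hand": 1,"x": 4.65,"y": 9.3,"z": 0,"yaw": -0.0975},
  {"hand": 1,"x": 6.2,"y": 12.4,"z": 0,"yaw": -0.13},
  {"hand": 1,"x": 7.75,"y": 15.5,"z": 0,"yaw": -0.1625},
])

```text
time: 1.82
tcp_pos: [0.5638, 0.0233, 0.231]
tool_rot: [[-0.248, -0.0, 0.969], [-0.969, -0.0, -0.248], [0.0, -1.0, -0.0]]
force: [1.9, -0.6, 0.9]
width: -0.0001
```

```bash
python3 - <<'E'
from h import *
f=snap('wrist','w1'); print(state()['time'],state()['tcp_pos'])
E
```

```text
1.8667 [0.56564361 0.02791716 0.23102869]
```

View pics/w1.png

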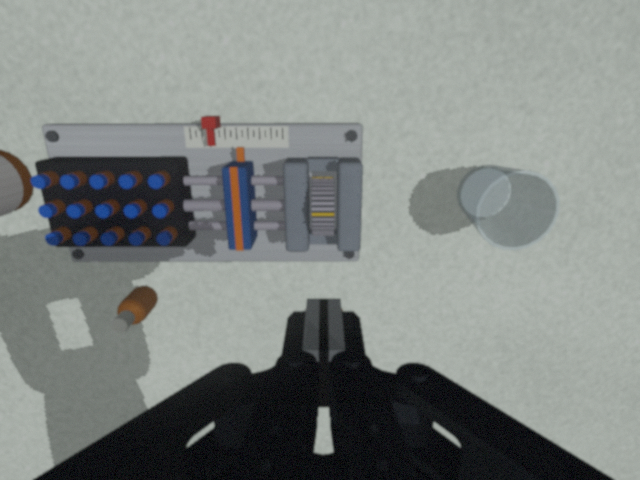

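```bash
python3 - <<'E'
from h import *
crop('w1',140,90,400,280,3,'w1c')
E
```

```text
(no output)
```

View pics/w1c.png

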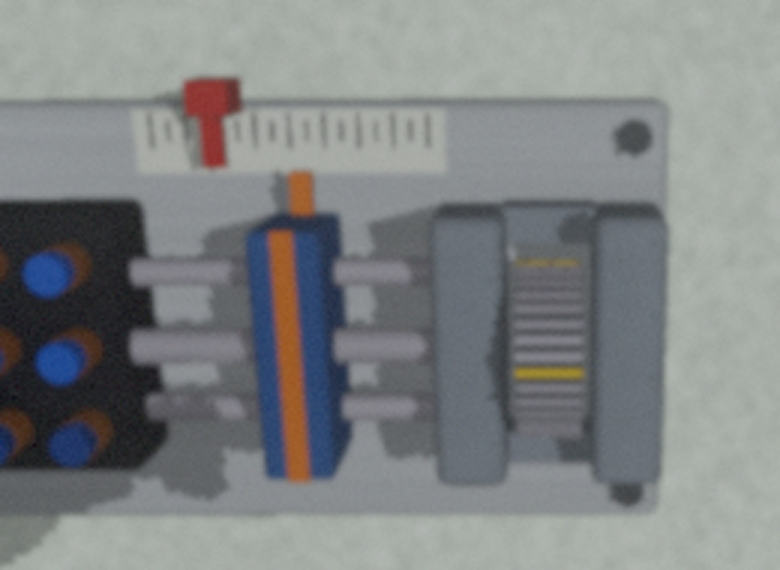

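```bash
cat >> h.py <<'E'
YAW=-0.2494
RZ=np.array([[np.cos(YAW),-np.sin(YAW)],[np.sin(YAW),np.cos(YAW)]])
def fxr(X): return (RZ.T@(np.array(X)[:2]-[.58903,.12566])*1000).round(1)
E
python3 - <<'E'
from h import *
w=load('w1'); W=lambda u,v:(w,140+u/3,90+v/3)
B=[onz(w,u,v,.016) for u,v in [(52,136),(78,255),(351,135),(349,253)]]
for b in B: print(b,fxr(b))
d=(B[0]+B[1]-B[2]-B[3])/2;print(np.arctan2(-d[0],d[1]))
print('tips',fxr(onz(*W(302,173),.0315)),fxr(onz(*W(213,167),.0315)))
print('wheel',onz(*W(549,345),.072),fxr(onz(*W(549,345),.072)))
print(-np.array(w['R']).T@w['t'], 'tcp proj',proj(w,state()['tcp_pos']))
E
```

```text
[0.6722807  0.23884392 0.016     ] [ 52.7 130.2]
[0.56424129 0.26627702 0.016     ] [-58.7 130.1]
[ 0.60892735 -0.01333816  0.016     ] [  53.6 -129.8]
[0.50187163 0.01329592 0.016     ] [ -56.7 -130.4]
-0.24392053250176265
tips [ 44.6 -36.3] [ 46.3 -11.5]
wheel [0.56847227 0.02211121 0.072     ] [   5.6 -105.4]
[0.64563505 0.00253902 0.37290905] tcp proj (np.float64(310.9267797833873), np.float64(315.9073055999297))
```

Request:
step_arm([
  {"hand": 1,"x": 0.5,"y": 0,"z": -3,"yaw": 0},
  {"hand": 1,"x": 1.0,"y": -0.1,"z": -6,"yaw": 0},
  {"hand": 1,"x": 1.4,"y": -0.2,"z": -9,"yaw": 0},
  {"hand": 1,"x": 1.6,"y": -0.2,"z": -12,"yaw": 0},
  {"hand": 1,"x": 1.6,"y": -0.2,"z": -13,"yaw": 0},
])

```text
time: 2.28
tcp_pos: [0.5763, 0.0197, 0.0957]
tool_rot: [[-0.247, -0.009, 0.969], [-0.969, 0.001, -0.247], [0.002, -1.0, -0.009]]
force: [-0.8, -0.8, -1.1]
width: 0.0002
```

Request:
step_arm([
  {"hand": 1,"x": 0,"y": 0,"z": 0,"yaw": 0},
  {"hand": 1,"x": 0,"y": 0,"z": -0.5,"yaw": 0},
  {"hand": 1,"x": 0,"y": 0,"z": -1,"yaw": 0},
  {"hand": 1,"x": 0,"y": 0,"z": -1.5,"yaw": 0},
  {"hand": 1,"x": 0,"y": 0,"z": -1.5,"yaw": 0},
])

```text
time: 2.7
tcp_pos: [0.5798, 0.0195, 0.0868]
tool_rot: [[-0.247, 0.001, 0.969], [-0.969, -0.0, -0.247], [-0.0, -1.0, 0.001]]
force: [-0.0, -0.3, 0.0]
width: -0.0001
```

```bash
python3 - <<'E'
from h import *
f=snap('wrist','w2'); s=state();print(s['time'],s['tcp_pos'],s['force'],fxr(s['tcp_pos']))
f=snap('scene','s2'); crop('s2',230,120,470,300,3.3,'s2c');print(state()['tcp_pos'])
E
```

```text
2.75 [0.57984376 0.0194885  0.08696515] [ 0.01974822 -0.26611912  0.64140914] [  17.3 -105.2]
[0.57996495 0.01947952 0.08710706]
```

View pics/w2.png

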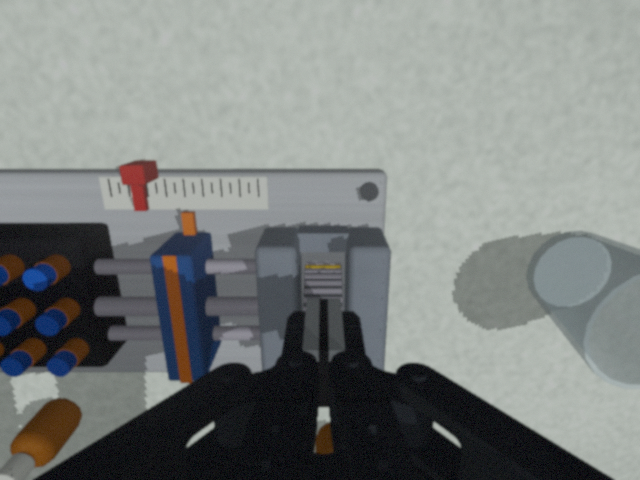

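View pics/s2c.png

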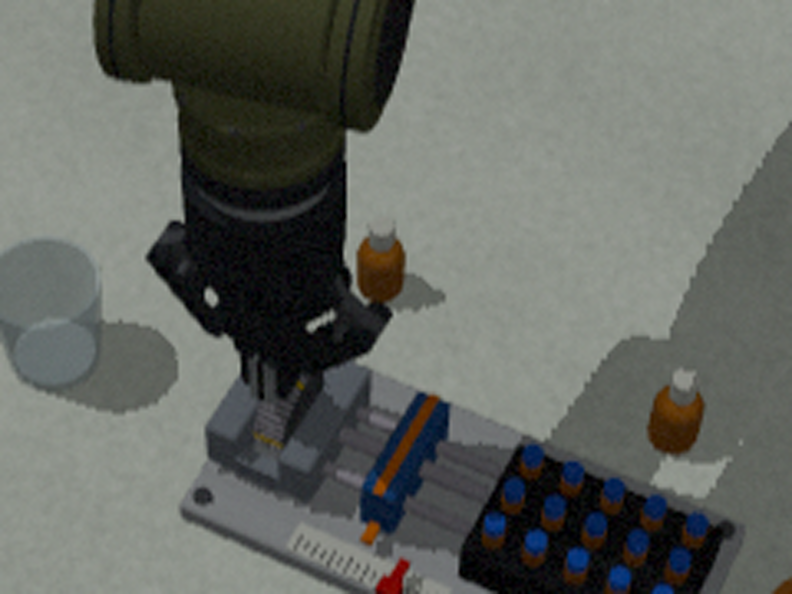

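Request:
step_arm([
  {"hand": 1,"x": 0,"y": 0,"z": -1.0,"yaw": 0},
  {"hand": 1,"x": 0,"y": 0,"z": -1.4,"yaw": 0},
  {"hand": 1,"x": 0,"y": 0,"z": -1.7,"yaw": 0},
  {"hand": 1,"x": 0,"y": 0,"z": -1.9,"yaw": 0},
  {"hand": 1,"x": 0,"y": 0,"z": -1.9,"yaw": 0},
])

```text
time: 3.22
tcp_pos: [0.5798, 0.0194, 0.0677]
tool_rot: [[-0.247, 0.0, 0.969], [-0.969, -0.0, -0.247], [0.0, -1.0, 0.0]]
force: [-1.8, -0.2, 6.2]
width: 0.0001
```

Request:
step_arm([
  {"hand": 1,"x": -0.6,"y": 0.15,"z": 0,"yaw": 0},
  {"hand": 1,"x": -1.2,"y": 0.3,"z": 0,"yaw": 0},
  {"hand": 1,"x": -1.7,"y": 0.43,"z": 0,"yaw": 0},
  {"hand": 1,"x": -1.7,"y": 0.43,"z": 0,"yaw": 0},
  {"hand": 1,"x": -1.7,"y": 0.43,"z": 0,"yaw": 0},
])

```text
time: 3.63
tcp_pos: [0.5641, 0.0234, 0.0694]
tool_rot: [[-0.247, 0.004, 0.969], [-0.969, -0.001, -0.247], [-0.0, -1.0, 0.004]]
force: [-0.1, -0.7, 7.1]
width: -0.0001
```

```bash
python3 - <<'E'
from h import *
f=snap('wrist','w3'); s=state();print(s['time'],s['tcp_pos'],s['force'],fxr(s['tcp_pos']))
E
```

```text
3.6833 [0.56412512 0.02345709 0.06929499] [ 0.16255548 -1.46029611  6.82751402] [   1.1 -105.2]
```

View pics/w3.png

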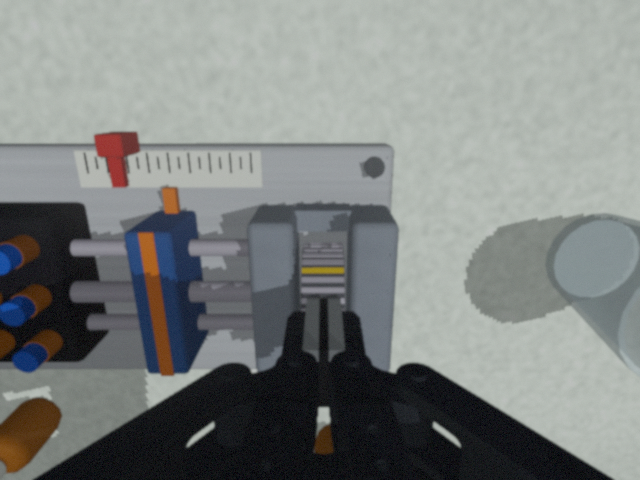

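Request:
step_arm([
  {"hand": 1,"x": -0.5,"y": 0.12,"z": -0.15,"yaw": 0},
  {"hand": 1,"x": -1.0,"y": 0.25,"z": -0.2,"yaw": 0},
  {"hand": 1,"x": -1.5,"y": 0.38,"z": -0.25,"yaw": 0},
  {"hand": 1,"x": -1.8,"y": 0.45,"z": -0.3,"yaw": 0},
  {"hand": 1,"x": -1.8,"y": 0.45,"z": -0.3,"yaw": 0},
])

```text
time: 4.1
tcp_pos: [0.5458, 0.0281, 0.0663]
tool_rot: [[-0.247, 0.003, 0.969], [-0.969, -0.001, -0.247], [-0.0, -1.0, 0.003]]
force: [-1.6, -0.1, 7.7]
width: 0.0003
```

```bash
python3 - <<'E'
from h import *
f=snap('wrist','w4'); s=state();print(s['time'],s['tcp_pos'],s['force'],fxr(s['tcp_pos']))
E
```

```text
4.15 [0.5457967  0.02813224 0.06629777] [-2.03277486 -0.85448714  7.30454802] [ -17.8 -105.2]
```

View pics/w4.png

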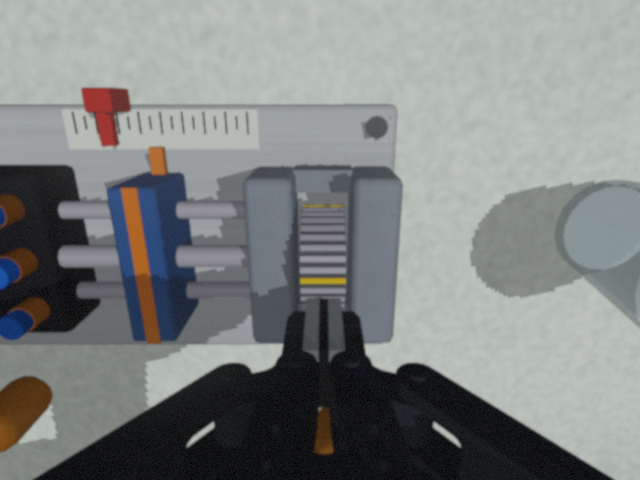

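```bash
cat >>h.py <<'E'
def gap(fn,p,g,zp=.0315):
    w=load(fn); return (fxr(onz(w,*p,zp)),fxr(onz(w,*g,.0315)))
E
python3 - <<'E'
from h import *
print(gap('w2',(190,212),(142,210))); print(gap('w3',(171,187),(120,186),.029)); print(gap('w4',(157,148),(109,145),.0275))
E
```

```text
(array([ 45.8, -37. ]), array([ 46.8, -12.6]))
(array([ 45.9, -34.6]), array([ 46.9, -12.3]))
(array([ 44.9, -31.1]), array([ 46.6, -12.1]))
```

Request:
step_arm([
  {"hand": 1,"x": 0,"y": 0,"z": 1.5,"yaw": 0},
  {"hand": 1,"x": 1.8,"y": -0.45,"z": 2.0,"yaw": 0},
  {"hand": 1,"x": 3.5,"y": -0.88,"z": 2.0,"yaw": 0},
  {"hand": 1,"x": 3.5,"y": -0.88,"z": 1.0,"yaw": 0},
  {"hand": 1,"x": 3.5,"y": -0.88,"z": 0.1,"yaw": 0},
])

```text
time: 4.57
tcp_pos: [0.5809, 0.0193, 0.0655]
tool_rot: [[-0.247, 0.003, 0.969], [-0.969, -0.0, -0.247], [-0.001, -1.0, 0.003]]
force: [4.8, -1.0, 8.6]
width: 0.0004
```

Request:
step_arm([
  {"hand": 1,"x": -0.5,"y": 0.13,"z": 0,"yaw": 0},
  {"hand": 1,"x": -1.3,"y": 0.33,"z": -0.1,"yaw": 0},
  {"hand": 1,"x": -2.1,"y": 0.53,"z": -0.1,"yaw": 0},
  {"hand": 1,"x": -2.9,"y": 0.73,"z": -0.1,"yaw": 0},
  {"hand": 1,"x": -3.5,"y": 0.88,"z": -0.1,"yaw": 0},
])

```text
time: 4.98
tcp_pos: [0.545, 0.0284, 0.0658]
tool_rot: [[-0.246, 0.003, 0.969], [-0.969, -0.0, -0.246], [-0.0, -1.0, 0.003]]
force: [0.3, -0.8, 8.9]
width: 0.0004
```

```bash
python3 - <<'E'
from h import *
f=snap('wrist','w5'); s=state();print(s['time'],s['tcp_pos'],s['force'],fxr(s['tcp_pos']))
E
```

```text
5.0333 [0.5432488  0.02884929 0.06496187] [-2.35685617  0.87589751  8.87183906] [ -20.5 -105.1]
```

View pics/w5.png

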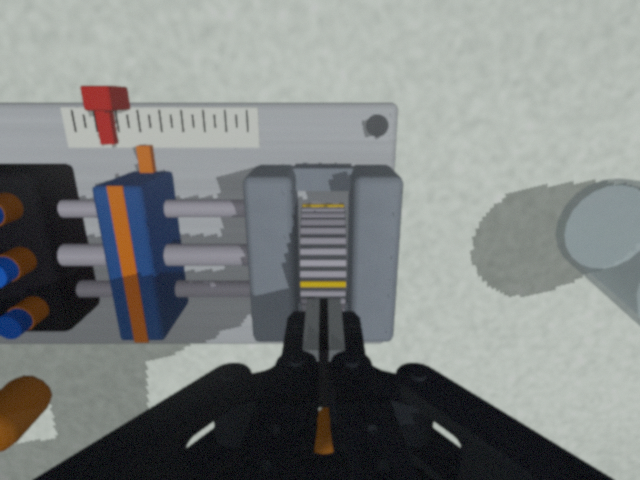

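Request:
step_arm([
  {"hand": 1,"x": 0,"y": 0,"z": 1.5,"yaw": 0},
  {"hand": 1,"x": 1.8,"y": -0.45,"z": 2.0,"yaw": 0},
  {"hand": 1,"x": 3.5,"y": -0.88,"z": 2.0,"yaw": 0},
  {"hand": 1,"x": 3.5,"y": -0.88,"z": 1.0,"yaw": 0},
  {"hand": 1,"x": 3.5,"y": -0.88,"z": 0.1,"yaw": 0},
])

```text
time: 5.45
tcp_pos: [0.5797, 0.0195, 0.0644]
tool_rot: [[-0.247, 0.001, 0.969], [-0.969, -0.0, -0.247], [-0.0, -1.0, 0.001]]
force: [3.9, -1.3, 9.9]
width: -0.0
```

Request:
step_arm([
  {"hand": 1,"x": -0.5,"y": 0.13,"z": 0,"yaw": 0},
  {"hand": 1,"x": -1.3,"y": 0.33,"z": -0.1,"yaw": 0},
  {"hand": 1,"x": -2.1,"y": 0.53,"z": -0.1,"yaw": 0},
  {"hand": 1,"x": -2.9,"y": 0.73,"z": -0.1,"yaw": 0},
  {"hand": 1,"x": -3.5,"y": 0.88,"z": -0.1,"yaw": 0},
])

```text
time: 5.87
tcp_pos: [0.5442, 0.0285, 0.065]
tool_rot: [[-0.246, 0.001, 0.969], [-0.969, -0.0, -0.246], [-0.0, -1.0, 0.001]]
force: [-1.3, -0.6, 8.8]
width: 0.0001
```

```bash
python3 - <<'E'
from h import *
f=snap('wrist','w6'); s=state();print(s['time'],s['tcp_pos'],s['force'],fxr(s['tcp_pos']))
crop('w6',60,70,260,190,4,'w6c')
E
```

```text
5.9167 [0.5422742  0.02899389 0.06415863] [-2.77291167  1.20547501  7.89847325] [ -21.4 -105.2]
```

View pics/w6c.png

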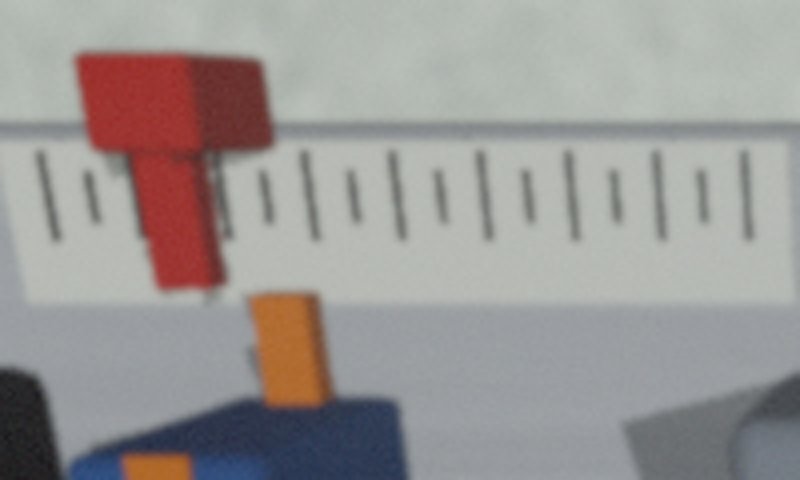

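```bash
python3 - <<'E'
from h import *
q=lambda u,v:(60+u/4,70+v/4)
print(gap('w6',q(284,295),q(190,287),.0275),gap('w6',q(284,295),q(190,287),.0315))
E
```

```text
(array([ 45.1, -20.5]), array([ 46.4, -12.4])) (array([ 45.6, -22.4]), array([ 46.4, -12.4]))
```

Request:
step_arm([
  {"hand": 1,"x": 0,"y": 0,"z": 1.5,"yaw": 0},
  {"hand": 1,"x": 1.8,"y": -0.45,"z": 2.0,"yaw": 0},
  {"hand": 1,"x": 3.5,"y": -0.88,"z": 2.0,"yaw": 0},
  {"hand": 1,"x": 3.5,"y": -0.88,"z": 2.0,"yaw": 0},
  {"hand": 1,"x": 3.5,"y": -0.88,"z": 2.0,"yaw": 0},
])

```text
time: 6.33
tcp_pos: [0.5773, 0.0198, 0.0818]
tool_rot: [[-0.247, -0.005, 0.969], [-0.969, 0.0, -0.247], [0.001, -1.0, -0.005]]
force: [0.3, -0.8, -0.1]
width: 0.0001
```

```bash
python3 - <<'E'
from h import *
f=snap('wrist','w7'); s=state();print(s['time'],s['tcp_pos'],s['force'],fxr(s['tcp_pos']))
crop('w7',60,110,260,230,4,'w7c')
E
```

```text
6.3833 [0.57690024 0.01990917 0.08176476] [-0.21430545  0.50957438 -0.24372841] [  14.3 -105.5]
```

View pics/w7c.png

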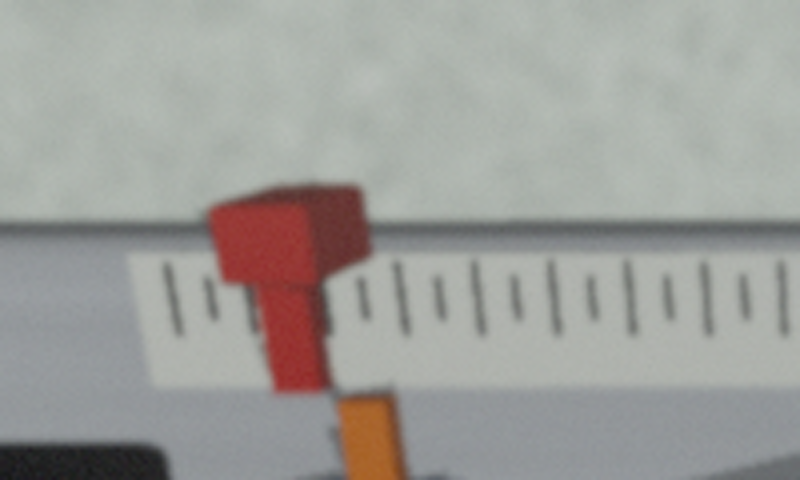

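```bash
python3 - <<'E'
from h import *
q=lambda u,v:(60+u/4,110+v/4)
print(gap('w7',q(367,396),q(301,391)))
E
```

```text
(array([ 46. , -20.3]), array([ 46.6, -12.2]))
```

Request:
step_arm([
  {"hand": 1,"x": 0,"y": 0,"z": -1.0,"yaw": 0},
  {"hand": 1,"x": 0,"y": 0,"z": -1.9,"yaw": 0},
  {"hand": 1,"x": -0.5,"y": 0.13,"z": -1.9,"yaw": 0},
  {"hand": 1,"x": -1.1,"y": 0.28,"z": -1.9,"yaw": 0},
  {"hand": 1,"x": -1.7,"y": 0.43,"z": -1.9,"yaw": 0},
])

```text
time: 6.8
tcp_pos: [0.565, 0.0233, 0.0674]
tool_rot: [[-0.246, 0.007, 0.969], [-0.969, -0.001, -0.246], [-0.0, -1.0, 0.007]]
force: [1.2, -1.5, 10.2]
width: -0.0001
```

Request:
step_arm([
  {"hand": 1,"x": -0.6,"y": 0.15,"z": 0,"yaw": 0},
  {"hand": 1,"x": -1.2,"y": 0.3,"z": 0,"yaw": 0},
  {"hand": 1,"x": -1.7,"y": 0.43,"z": 0,"yaw": 0},
  {"hand": 1,"x": -1.7,"y": 0.43,"z": 0,"yaw": 0},
  {"hand": 1,"x": -1.7,"y": 0.43,"z": 1.5,"yaw": 0},
])

```text
time: 7.22
tcp_pos: [0.5425, 0.0284, 0.0771]
tool_rot: [[-0.246, -0.006, 0.969], [-0.969, 0.0, -0.246], [0.001, -1.0, -0.006]]
force: [-0.8, -0.4, -1.1]
width: 0.0001
```

Request:
step_arm([
  {"hand": 1,"x": 0,"y": 0,"z": 0.4,"yaw": 0},
  {"hand": 1,"x": 1.4,"y": -0.35,"z": 0.4,"yaw": 0},
  {"hand": 1,"x": 2.8,"y": -0.7,"z": 0.4,"yaw": 0},
  {"hand": 1,"x": 2.8,"y": -0.7,"z": 0.4,"yaw": 0},
  {"hand": 1,"x": 2.8,"y": -0.7,"z": 0.4,"yaw": 0},
])

```text
time: 7.63
tcp_pos: [0.5728, 0.0212, 0.0831]
tool_rot: [[-0.247, -0.002, 0.969], [-0.969, 0.0, -0.247], [0.0, -1.0, -0.002]]
force: [-1.0, -0.6, 0.1]
width: 0.0
```

Request:
step_arm([
  {"hand": 1,"x": 0,"y": 0,"z": 0,"yaw": 0},
  {"hand": 1,"x": 0,"y": 0,"z": 0,"yaw": 0},
  {"hand": 1,"x": 0,"y": 0,"z": 0,"yaw": 0},
  {"hand": 1,"x": 0,"y": 0,"z": 0,"yaw": 0},
  {"hand": 1,"x": 0,"y": 0,"z": 0,"yaw": 0},
])

```text
time: 8.05
tcp_pos: [0.5733, 0.0212, 0.0843]
tool_rot: [[-0.246, -0.0, 0.969], [-0.969, 0.0, -0.246], [-0.0, -1.0, -0.0]]
force: [0.7, 0.2, 0.2]
width: -0.0004
```

```bash
python3 - <<'E'
from h import *
f=snap('wrist','w8'); s=state();print(s['time'],s['tcp_pos'],s['force'],fxr(s['tcp_pos']))
crop('w8',60,100,260,220,4,'w8c')
E
```

```text
8.1 [0.57342437 0.021183   0.08437185] [-1.1099642   0.54051936  0.05662315] [  10.7 -105.1]
```

View pics/w8c.png

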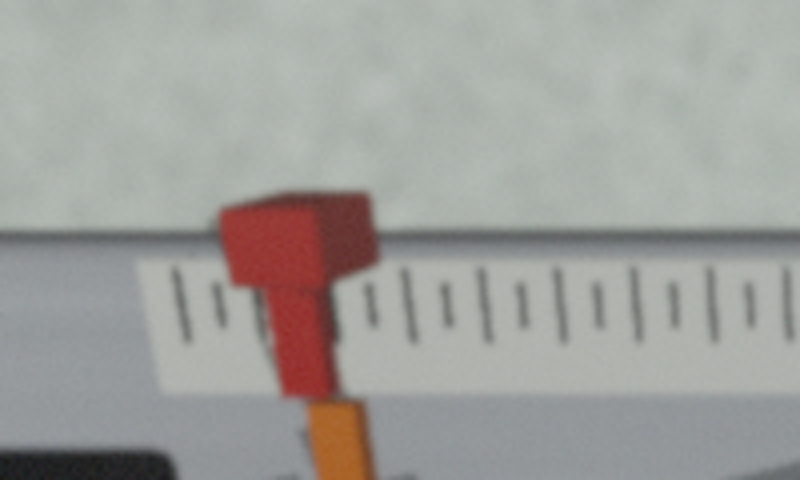

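```bash
python3 - <<'E'
from h import *
q=lambda u,v:(60+u/4,100+v/4)
print(gap('w8',q(336,402),q(309,396)))
crop('w8',120,180,160,220,16,'w8d')
E
```

```text
(array([ 45.6, -15.4]), array([ 46.4, -12.2]))
```

View pics/w8d.png

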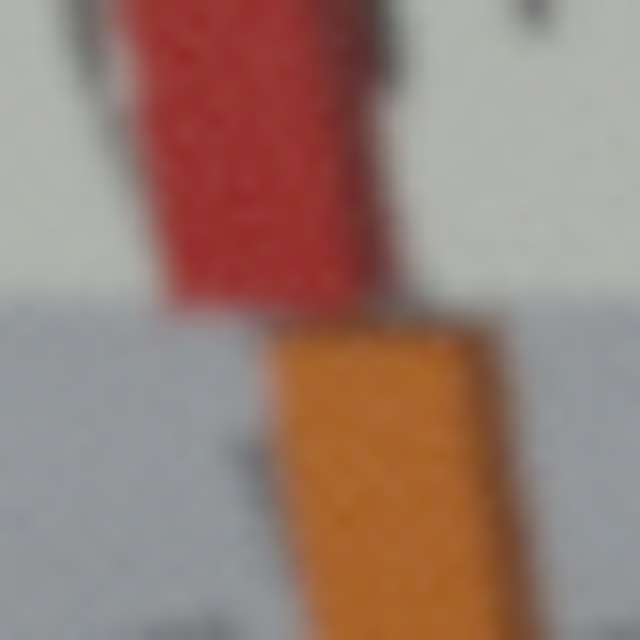

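Request:
step_arm([
  {"hand": 1,"x": 0,"y": 0,"z": -1.0,"yaw": 0},
  {"hand": 1,"x": 0,"y": 0,"z": -1.7,"yaw": 0},
  {"hand": 1,"x": 0,"y": 0,"z": -1.9,"yaw": 0},
  {"hand": 1,"x": -0.4,"y": 0.1,"z": -1.9,"yaw": 0},
  {"hand": 1,"x": -0.8,"y": 0.2,"z": -1.9,"yaw": 0},
])

```text
time: 8.52
tcp_pos: [0.569, 0.0225, 0.0678]
tool_rot: [[-0.247, 0.008, 0.969], [-0.969, -0.001, -0.247], [-0.001, -1.0, 0.008]]
force: [2.3, -1.3, 9.4]
width: 0.0
```

Request:
step_arm([
  {"hand": 1,"x": -0.5,"y": 0.13,"z": 0,"yaw": 0},
  {"hand": 1,"x": -1.0,"y": 0.25,"z": 0,"yaw": 0},
  {"hand": 1,"x": -1.3,"y": 0.33,"z": 0,"yaw": 0},
  {"hand": 1,"x": -1.3,"y": 0.33,"z": 0,"yaw": 0},
  {"hand": 1,"x": -1.3,"y": 0.33,"z": 0,"yaw": 0},
])

```text
time: 8.93
tcp_pos: [0.5548, 0.0261, 0.0675]
tool_rot: [[-0.247, 0.005, 0.969], [-0.969, -0.001, -0.247], [-0.001, -1.0, 0.005]]
force: [-0.2, -0.4, 9.9]
width: -0.0
```

Request:
step_arm([
  {"hand": 1,"x": 0,"y": 0,"z": 0.5,"yaw": 0},
  {"hand": 1,"x": 0,"y": 0,"z": 1.9,"yaw": 0},
  {"hand": 1,"x": 1.0,"y": -0.25,"z": 1.9,"yaw": 0},
  {"hand": 1,"x": 2.1,"y": -0.53,"z": 1.9,"yaw": 0},
  {"hand": 1,"x": 2.1,"y": -0.53,"z": 1.9,"yaw": 0},
])

```text
time: 9.35
tcp_pos: [0.5753, 0.0205, 0.0837]
tool_rot: [[-0.247, 0.001, 0.969], [-0.969, -0.0, -0.247], [0.0, -1.0, 0.001]]
force: [-0.2, 0.2, -0.1]
width: 0.0001
```

Request:
step_arm([
  {"hand": 1,"x": 0,"y": 0,"z": 0,"yaw": 0},
  {"hand": 1,"x": 0,"y": 0,"z": 0,"yaw": 0},
  {"hand": 1,"x": 0,"y": 0,"z": 0,"yaw": 0},
  {"hand": 1,"x": 0,"y": 0,"z": 0,"yaw": 0},
  {"hand": 1,"x": 0,"y": 0,"z": 0,"yaw": 0},
])

```text
time: 9.77
tcp_pos: [0.5732, 0.0212, 0.084]
tool_rot: [[-0.247, -0.001, 0.969], [-0.969, 0.0, -0.247], [0.0, -1.0, -0.001]]
force: [-0.0, -0.9, 0.4]
width: 0.0
```

```bash
python3 - <<'E'
from h import *
f=snap('wrist','w9'); s=state();print(s['time'],s['tcp_pos'],s['force'],fxr(s['tcp_pos']))
crop('w9',120,180,160,220,16,'w9d')
E
```

```text
9.8167 [0.57328036 0.02120995 0.08412807] [ 0.02442051 -0.86496656 -0.40140339] [  10.5 -105.1]
```

View pics/w9d.png

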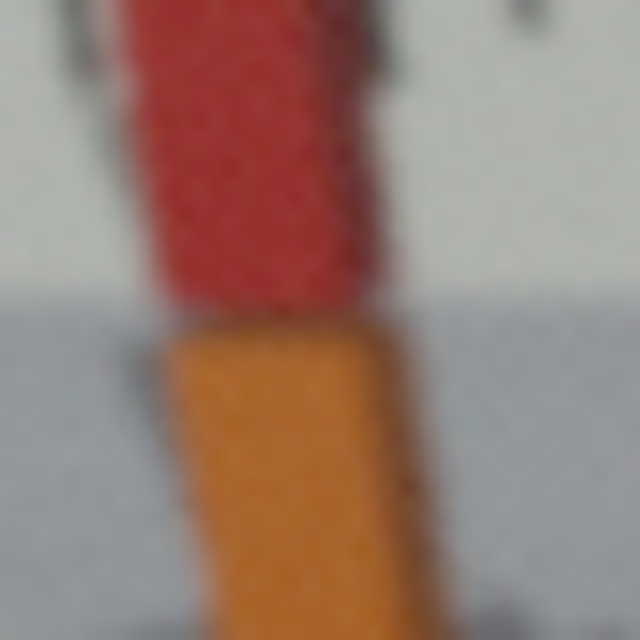

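Request:
step_arm([
  {"hand": 1,"x": 0,"y": 0,"z": 3,"yaw": 0},
  {"hand": 1,"x": 0,"y": 1.5,"z": 5,"yaw": 0},
  {"hand": 1,"x": 0.6,"y": 4.5,"z": 5,"yaw": 0},
  {"hand": 1,"x": 1.2,"y": 7.5,"z": 5,"yaw": 0},
  {"hand": 1,"x": 1.8,"y": 9.5,"z": 5,"yaw": 0},
])

```text
time: 10.23
tcp_pos: [0.5919, 0.1181, 0.1354]
tool_rot: [[-0.246, 0.002, 0.969], [-0.969, 0.001, -0.246], [-0.001, -1.0, 0.002]]
force: [-0.4, -0.7, 0.7]
width: -0.0001
```

Request:
step_arm([
  {"hand": 1,"x": 0,"y": 0,"z": 0,"yaw": 0},
  {"hand": 1,"x": 0,"y": 0,"z": 0,"yaw": 0},
  {"hand": 1,"x": 0,"y": 0,"z": 0,"yaw": 0},
  {"hand": 1,"x": 0,"y": 0,"z": 0,"yaw": 0},
  {"hand": 1,"x": 0,"y": 0,"z": 0,"yaw": 0},
])

```text
time: 10.65
tcp_pos: [0.5913, 0.1152, 0.1342]
tool_rot: [[-0.248, -0.0, 0.969], [-0.969, -0.0, -0.248], [0.0, -1.0, -0.0]]
force: [-0.2, -0.8, -0.2]
width: 0.0001
```

```bash
python3 - <<'E'
from h import *
f=snap('wrist','w10'); s=state();print(s['time'],s['tcp_pos'],s['force'],fxr(s['tcp_pos']))
print(proj(f,[.58903+RZ[0]@[.0465,-.012],.12566+RZ[1]@[.0465,-.012],.0315]))
E
```

```text
10.7 [0.59139332 0.11520994 0.13422609] [-0.29142779 -0.56337188  0.13639703] [ 4.9 -9.5]
(np.float64(326.9042081215481), np.float64(170.2431687212337))
```

View pics/w10.png

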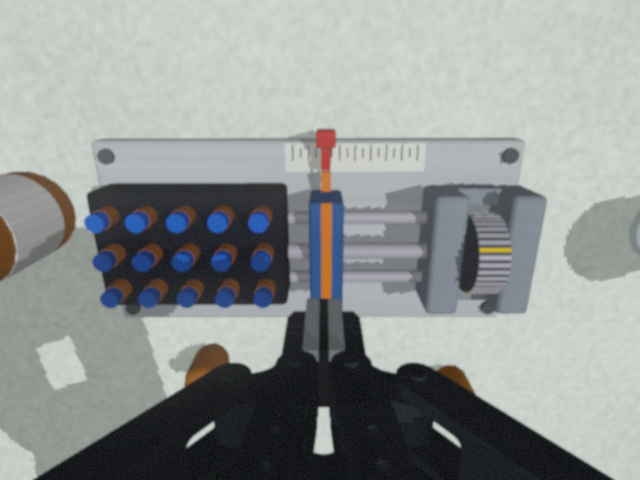

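```bash
python3 - <<'E'
from h import *
crop('w10',306,146,346,196,12,'w10c')
im=load('w10')['color'].astype(float)
for v in range(155,192):
    r=im[v,310:345]; sat=np.clip(r[:,0]-r[:,2]-25,0,None)
    u=np.arange(310,345)
    print(v,round((sat*u).sum()/max(sat.sum(),1),2),round(sat.sum()/max(sat.max(),1),2),r[:,1][sat.argmax()])
E
```

```text
155 325.51 8.56 71.0
156 325.47 8.69 66.0
157 325.4 8.6 67.0
158 325.32 8.14 65.0
159 325.29 8.39 70.0
160 325.26 8.28 67.0
161 325.27 8.39 70.0
162 325.27 8.11 66.0
163 325.24 8.23 66.0
164 325.23 8.11 69.0
165 325.14 8.09 67.0
166 325.1 8.03 68.0
167 325.16 7.97 67.0
168 325.23 7.83 69.0
169 325.24 7.76 85.0
170 325.3 7.6 104.0
171 325.43 7.71 111.0
172 325.48 7.86 109.0
173 325.46 8.24 116.0
174 325.45 8.28 120.0
175 325.42 8.28 122.0
176 325.42 8.25 120.0
177 325.4 8.44 122.0
178 325.41 8.37 121.0
179 325.37 8.34 123.0
180 325.41 8.25 121.0
181 325.42 8.27 122.0
182 325.46 8.36 122.0
183 325.5 8.32 119.0
184 325.53 8.16 120.0
185 325.51 8.21 121.0
186 325.48 8.17 120.0
187 325.45 8.26 121.0
188 325.47 8.5 122.0
189 325.47 8.52 119.0
190 325.59 8.54 115.0
191 325.56 8.02 95.0
```

View pics/w10c.png

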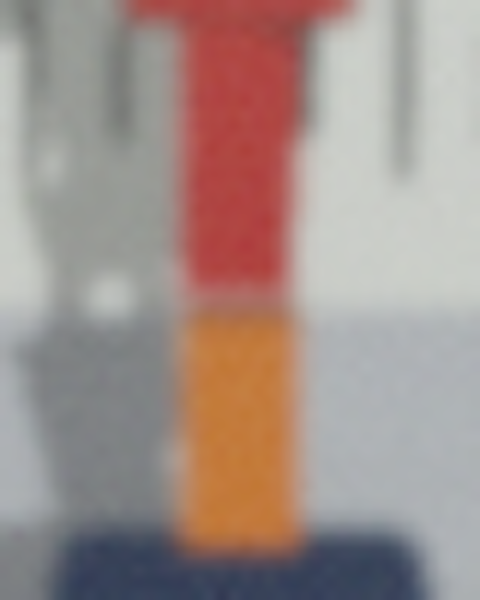

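Request:
step_arm([
  {"hand": 1,"x": -0.5,"y": 0,"z": 2,"yaw": 0},
  {"hand": 1,"x": -1,"y": 0,"z": 5,"yaw": 0},
  {"hand": 1,"x": -1,"y": 0,"z": 8,"yaw": 0},
  {"hand": 1,"x": -1,"y": 0,"z": 8,"yaw": 0},
  {"hand": 1,"x": -1,"y": 0,"z": 8,"yaw": 0},
])

```text
time: 11.12
tcp_pos: [0.583, 0.1157, 0.2175]
tool_rot: [[-0.247, 0.006, 0.969], [-0.969, 0.001, -0.247], [-0.002, -1.0, 0.005]]
force: [0.5, -0.3, -0.1]
width: -0.0003
```

```bash
python3 - <<'E'
from h import *
snap('scene','s11'); snap('scene','s12');s=state();print(s['time'],s['tcp_pos'],s['force'])
E
```

```text
11.2167 [0.58116377 0.11561271 0.21365299] [ 0.60331291 -0.7169324   0.13587355]
```

View pics/s12.png

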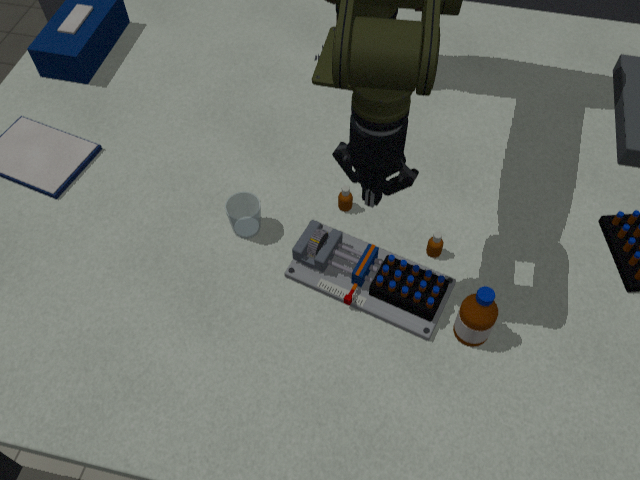

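The scene view shows the pointer and the red mark in one line at about (351,292). The bottle, beaker and vials are at the same pixels as at the start, and the gripper is clear.

```bash
python3 -c "
from workcell import *
print(finish_job())"
```

```text
the job is handed in; nothing more can be done
None
```

The stop is set: its orange pointer is in line with the red gauge mark to within about 0.2 mm, and I have handed the job in. I rolled the wheel with the closed fingertips in five strokes towards the robot, then lifted the fingers clear. Pressing force stayed around 6 to 10 N, and the arm clock read about 11 s at hand-in.

**Alignment:** in the last wrist view, taken from nearly above with the head unpressed, the pointer centre was about 0.25 to 0.3 px to the -y side of the mark, roughly 0.2 mm short of it.

**Other objects:** in the final scene view the bottle, beaker and both vials looked unmoved from the first picture, and nothing was touching the fixture.

**Disagreements:**
- **Start gap:** it measured 23.3 to 23.6 mm from the scene and top cameras but 24.4 to 24.8 mm from the wrist camera. That is within the 2 mm calibration and did not affect the final setting, because the last check compared both tips in one picture.
- **Travel per stroke:** the stop moved slightly more than the nominal drag/24 mm would give, so I set the last stroke from measured travel.

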